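# Drive the worn bushing out of a pram wheel with an ejector rod

### The arm

A 6-joint arm with a two-finger parallel gripper is mounted at the origin on the work surface. World frame = base frame: x ahead of the robot, y to its left, z up, the work surface at z = 0. Lengths are in mm, angles in rad, forces in N, time in s.
With the tool pointing down it reaches from about 325 to 1000 mm from the base axis. Payload 5.1 kg.
Tool frame: the origin (TCP) lies on the centre line of the jaws, within the pads' length; the fingertips stand 17 mm ahead of it and the grasp point (between the pads) lies 2 mm behind it; z points along the fingers, y is the line along which they close (so a half turn about z gives the same grasp; the last joint's range is limited). The gripper opens to 85 mm and grips with 20 to 120 N. Pads are 22 mm wide; open, the fingers measure 114 mm over their backs; the gripper's body (76 mm by 85 mm) begins 54 mm behind the grasp point. The pads swing forward as they close: fully open they stand 13 mm farther back than shut.
Start: joints at [-1.192, 0.124, 1.65, -0, 1.367, -0.083], TCP at [289.582, -581.917, 248.322] pointing down, gripper open.
Joint ranges: [-2.61, 2.61], [-1.02, 2.33], [0.03, 2.71], [-1.35, 4.49], [0.32, 2.68], [-2.91, 2.91]. Speed limits (rad/s): [2.57, 2.57, 3.14, 3.14, 3.14, 3.14].

### API

Orientations are given as a unit quaternion [x, y, z, w].
In Python, from rig import ctrl, eyes gives the robot as it stands.
- The arm moves only by the tool arm_command, never from a script. Its argument "increments" is one flat list of numbers, 7 for each row, row after row: the shift along the tool's x, y, z in mm, then the turn, a rotation vector about the tool's x, y, z in rad, then the gripper's target within -1 to 1 (shut at 1, half-way at 0, fully open at -1). A call has 1 to 20 rows; each row shifts and turns the commanded pose from where the row before left it, along the tool's axes as they then stand; what a row does not reach is not made up. A row lasts 1/10 s, in which the tool goes at most 50 mm and 8.59 degrees, less where a joint would pass 70% of its speed; a pose out of reach is approached as far as the arm can. A call is refused whole if a number of a shift passes 50 or a number of a turn 0.15, either way. A call with a gripper value outside its range is refused whole. The fingers move at their own pace and stop on an object; "newtons" is the grip in N (left out, the last holds). Time passes only in rows, so rows that do not move let the fingers close. It gives the time, the measured TCP pose, the force, the opening and the grip force at its end, in the units of the state.
- ctrl.state(): the state, without advancing time (a new reading comes with each control period).
- eyes.capture(name): name is "side" or "top"; returns a dict with "frame" (400x640x3 uint8, red, green, blue), "depth" (400x640 float32, mm along the optical axis (not along the pixel's ray), 0 where there is no reading), "fov_y" (degrees; the focal length in pixels is half the picture's height over the tangent of half this angle, whatever the lens; pixels are square), "cx", "cy" (the principal point, pixels), "D" ([k1, k2, p1, p2, k3] as OpenCV has them; the pictures are not rectified), "rvec" (rotation vector, rad) and "tvec" (3), from world to camera coordinates, as OpenCV has them. Camera axes: x right, y down, z forward; pixel columns grow to the right and rows downward; lengths in mm; the calibration is good to about 2 mm. A picture is of the moment at which its call begins.
- ctrl.hand_in(): hands the job in; it is judged then, once.
The state is a dict: "time": time; "q": joint angles; "joint_vel": joint speeds; "tau": joint torques, N m; "tool_pos": TCP position; "ee_rot": TCP orientation; "wrist_force": force on the tool from outside, world axes, zero at the start; "wrist_torque": the same for the moment, N m; "finger_gap": finger opening in mm; "grip_force": force on a finger pad.
Only numpy, scipy, OpenCV 4.12 (cv2) and the standard library are available. Lean on these libraries where they do the work, as an engineer would, in place of code of your own. Each camera call takes 0.05 s, during which the arm holds its last target. There are 200 camera calls.

### The job

Take the ejector rod out of its holder, feel its tip into the narrow bore of the pram wheel on the service stand and press the seated bushing down until it is completely out of the hub, without ever pressing hard: ease off as soon as something blocks the rod. Then stand the rod back upright in its holder and let go, leaving the bowl, flask and kettlebell where they are.

Things in the scene. Friction and masses are not known exactly. Their poses are not given: they have to be found in the camera images.
- stand: Service stand, fixed: plywood board 180 x 180 x 12 mm with an 8 mm rim (catch tray) and four posts that carry a pram wheel lying flat, held fast. Origin: centre of the board's underside, z up; heights of wheel and bushing are given above it. Tyre 120 mm across, its top at 75 mm; hub 44 mm across, from 40 to 80 mm. The rod must not press on wheel, bushing or stand with more than 30 N.
- stand_axis (a point): Point on the stand's (not the wheel's) axis, 80 mm up, level with the hub's top. The hub has a round recess 32 mm across, floor at 72 mm; amid that floor a bore 21 mm across goes down through the hub. The wheel was laid on by eye: recess and bore (concentric) lie 5 mm off this axis, in an unreported direction; aimed here, the rod's tip enters the recess but lands on its rigid floor.
- bushing (a joint): How far the brass bushing (21 mm across, 24 mm long, solid flat top) has been driven down, in m. 0: underside flush with the hub's, top at 64 mm (8 mm below the recess floor). Starts between 0 and 0.004. Slides only straight down, resists with a steady 7 N, stays where it is left. From 0.0245 it is fully out of the hub; at 0.0275 it stands hard on the catch tray.
- rod: Ejector rod, 0.25 kg, upright in its holder: round steel shaft 18 mm across and 95 mm long with a small chamfer at the tip, then a square black handle 28 x 28 mm, 50 mm tall (145 mm in all). Origin: centre of the tip's end face (the lower end); z along the rod to the handle; x and y square to the handle's faces.
- rod_grip (a point): Centre of the rod's square handle, 120 mm above the tip: the place to grasp it. Axes as the rod's.
- rod_tip (a point): Centre of the tip's end face, the rod's lower end.
- holder: Wooden holder block, fixed, 80 x 80 mm and 50 mm tall, with a round upright hole 23 mm across and 40 mm deep in the middle of its top. Origin: centre of its underside, z up; the hole's floor, on which the rod's tip stands, is at 10 mm.
- bowl: White ceramic bowl, 170 mm across, 65 mm high, with a hard rubber massage ball in it; origin at the centre of its underside. Not to be moved (20 mm at most).
- flask_mid (a point): Aluminium flask, 72 mm across, 210 mm tall; this point is on its axis, 100 mm up. Not to be moved (20 mm at most).
- kettlebell_mid (a point): Red kettlebell, 130 mm across, 197 mm high, 6 kg; this point is on its axis, 60 mm up. Not to be moved (20 mm at most).

How it is judged (in metres and radians):
On the way, in this order (a step that is already met when the one before it is completed fails the run):
1. the rod's tip is in the wheel's bore, below the floor of the recess (z of rod_tip in the frame of stand between 0.02 and 0.069 m and horizontal distance between rod_tip and stand below 0.01 m), for 0.1 s.
2. with the rod still in the bore, the bushing is driven completely out of the hub (value of joint bushing above 0.0245 m and z of rod_tip in the frame of stand below 0.06 m and horizontal distance between rod_tip and stand below 0.01 m), for 0.1 s.
At the end, for the whole second after the job is handed in: The bushing has been driven more than 24.5 mm, clear of the hub, and the rod stands at rest and released in the holder's hole, tip within 8 mm of the hole's axis and 6 mm of its floor, within 0.2 rad of upright (value of joint bushing above 0.0245 m and horizontal distance between rod_tip and holder below 0.008 m and z of rod_tip in the frame of holder below 0.016 m and angle between rod's own z axis and vertical below 0.2 rad and linear speed of rod below 0.02 m/s); the robot touches nothing.
It fails at once if the rod presses on the wheel, bushing or stand with more than 30 N (contact force between rod and stand above 30 N).
It fails at once if the bowl, flask or kettlebell is moved more than 20 mm (distance of any of bowl, flask_mid, kettlebell_mid from where it was at the start of the episode above 0.02 m).
It also fails if it takes over 72 s, if anything falls off the work surface, if the arm or the gripper's body presses on something with over 40 N, if the wrist force passes 120 N, or if a joint passes its speed limit or range.

## Working session

There is one attempt and no reset: what is moved stays moved. The work goes in short steps, Python scripts to look and compute and a tool call to move; the robot and the scene stay as the last step left them, time stands still between calls to the robot, and variables do not carry over. Pictures are saved under pics/ and viewed, at most 10 in all, crops included, and the job is handed in when it is done.

Besides the shell and the picture viewer there is one more tool, called after ">>>" as name(argument=value, ...) on one line, values as JSON. arm_command: Moves the arm, as the interface text tells. Its arguments: {"type":"object","properties":{"increments":{"type":"array"},"newtons":{"type":"number"}},"required":["increments"]}

```bash
mkdir -p pics
cat > h.py <<'E'
import numpy as np,cv2
from rig import ctrl,eyes
def cap(n,save=None):
    c=eyes.capture(n)
    if save: cv2.imwrite('pics/'+save,c['frame'][:,:,::-1])
    f=200/np.tan(np.radians(c['fov_y'])/2)
    c['K']=np.array([[f,0,c['cx']],[0,f,c['cy']],[0,0,1]]);c['D']=np.array(c['D'],float)
    c['R']=cv2.Rodrigues(np.array(c['rvec'],float))[0];c['t']=np.array(c['tvec'],float).ravel()
    return c
def ray(c,p):
    u=cv2.undistortPoints(np.array(p,float).reshape(-1,1,2),c['K'],c['D']).reshape(-1,2)
    d=np.c_[u,np.ones(len(u))]@c['R'];return -c['R'].T@c['t'],d
def onz(c,p,z):
    o,d=ray(c,p);return o+d*((z-o[2])/d[:,2])[:,None]
def cloud(c):
    v,u=np.mgrid[0:400,0:640];p=np.c_[u.ravel(),v.ravel()].astype(float)
    o,d=ray(c,p);P=o+d*c['depth'].reshape(-1,1);P[c['depth'].ravel()==0]=np.nan
    return P.reshape(400,640,3)
E
python3 - <<'E'
from h import *
for n in('side','top'):
    c=cap(n,n+'0.png');print(n,-c['R'].T@c['t'],c['R'][2],c['fov_y'],c['D'])
print(ctrl.state())
E
```

```text
side [491.95120152 941.18785526 728.06477071] [ 0.13049765 -0.82320396 -0.55254466] 51.6276550618452 [-0.0983152  0.         0.         0.         0.       ]
top [3.55135461e+02 6.17700394e-01 1.36399037e+03] [ 0.23072213 -0.00174025 -0.97301812] 47.35084726580727 [-0.03084316  0.          0.          0.          0.        ]
{'time': 0.1, 'q': array([-1.19161558e+00,  1.24491875e-01,  1.65154233e+00,  5.75755963e-06,
        1.36748605e+00, -8.25872168e-02]), 'joint_vel': array([-0.0018566 , -0.00269591, -0.0014837 , -0.00012184,  0.00095638,
        0.00074758]), 'tau': array([ 2.18003872e-03, -4.24933076e+01, -3.66652071e+01,  2.84443018e-05,
        3.93210445e-03,  9.43255117e-06]), 'tool_pos': array([ 289.38644697, -581.45024363,  247.13936558]), 'ee_rot': array([ 9.73464168e-01,  2.28837462e-01, -1.39616635e-04, -9.53634676e-04]), 'wrist_force': array([ 0.15926423, -0.67725013,  0.10549323]), 'wrist_torque': array([-0.01201151, -0.0390028 ,  0.0242424 ]), 'grip_force': 0.0, 'finger_gap': 85.34392973818485}
```

View pics/side0.png

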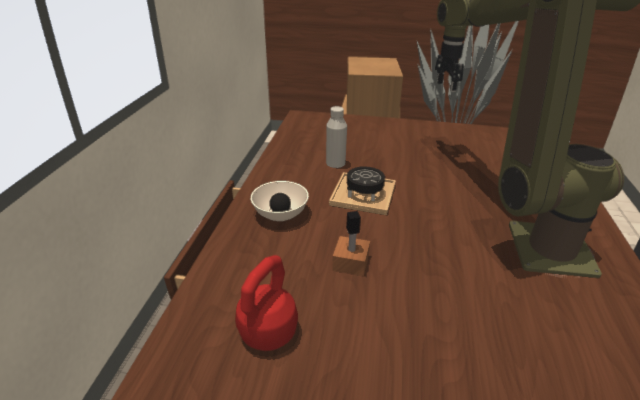

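View pics/top0.png

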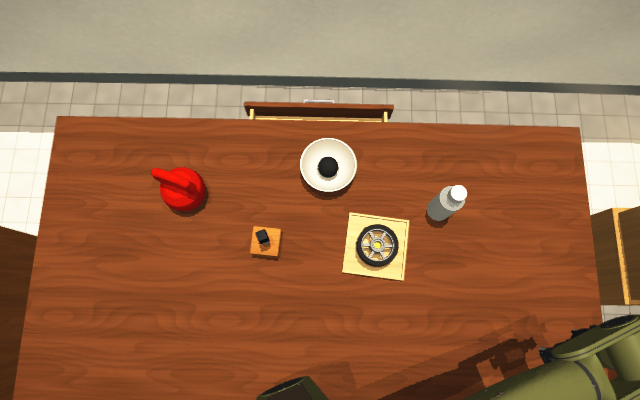

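The side view shows the rod handle at (353,223), the holder at (351,253), the wheel at (366,180), the bowl at (280,203), the flask at (336,140) and the kettlebell at (267,310). In the top view the handle is at (263,237), the holder at (266,242), the wheel hub at (377,245) and the stand board spans about (343–409, 213–280).

Run:
```python
from h import *
t=cap('top');s=cap('side')
def crop(c,x,y,w,h,k): return cv2.resize(c['frame'][y:y+h,x:x+w],None,fx=k,fy=k,interpolation=cv2.INTER_CUBIC)
a=np.vstack([np.hstack([crop(t,335,205,80,80,5),crop(t,243,220,50,50,8)]),]) 
cv2.imwrite('pics/ct.png',a[:,:,::-1])
b=np.hstack([crop(s,325,160,80,60,5),cv2.resize(crop(s,325,205,50,75,4),(200,300))])
cv2.imwrite('pics/cs.png',b[:,:,::-1])
for c,n in((t,'top'),(s,'side')):
    P=cloud(c);
    for nm,b in (('top',{'hub':(374,242,380,249),'handle':(258,230,270,244),'holder':(252,228,280,257),'board':(345,215,350,270)}),('side',{'handle':(349,214,357,232),'hub':(362,174,370,180),'holder':(336,240,367,270)})):
        if nm!=n: continue
        for k,(x0,y0,x1,y1) in b.items():
            q=P[y0:y1,x0:x1].reshape(-1,3);q=q[~np.isnan(q[:,0])]
            print(n,k,len(q),np.percentile(q,[5,50,95],axis=0).round(1).tolist())
# handle mask: from cloud z>100 near
for c,n in((t,'top'),(s,'side')):
    P=cloud(c);g=(c['frame'].max(2)<60)&(P[...,2]>80)&(P[...,2]<175)&(abs(P[...,0]-450)<400)
    l,_,st,ce=cv2.connectedComponentsWithStats(g.astype(np.uint8))
    for i in range(1,l):
        if st[i,4]>25: print(n,st[i],ce[i],np.nanmedian(P[_==i],0).round(1))
```

```text
top hub 42 [[529.1, -183.5, 58.0], [539.5, -176.2, 60.6], [548.2, -167.3, 74.2]]
top handle 167 [[531.1, 132.0, 48.8], [543.7, 141.5, 151.4], [574.6, 153.9, 158.7]]
top holder 806 [[507.2, 108.6, 16.3], [537.8, 140.1, 51.5], [580.8, 181.5, 156.6]]
top board 274 [[479.4, -100.7, -0.8], [553.2, -94.7, 13.5], [629.6, -88.4, 23.4]]
side handle 144 [[539.6, 148.6, 117.4], [548.2, 159.2, 140.8], [556.3, 163.4, 156.3]]
side hub 48 [[528.7, -190.9, 68.3], [539.8, -162.7, 74.5], [550.2, -154.4, 82.2]]
side holder 928 [[512.3, 119.7, 16.7], [546.3, 168.6, 49.4], [581.2, 188.1, 62.0]]
top [256 230  13  14 102] [261.90196078 236.61764706] [541.1 145.  154.3]
side [500 196  22  21 101] [509.02970297 208.38613861] [176.2  75.5 168.7]
side [536 209  20  24 270] [544.85185185 220.07777778] [ 58.5  27.6 107.4]
side [346 211  15  24 277] [352.94223827 222.39711191] [547.1 156.8 139.6]
```

View pics/ct.png

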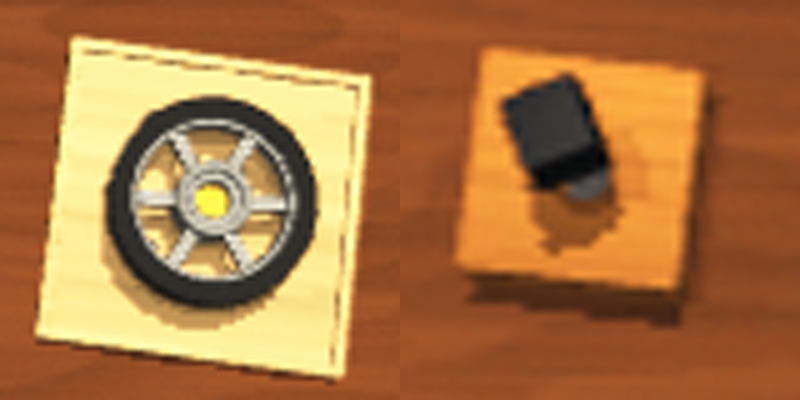

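View pics/cs.png

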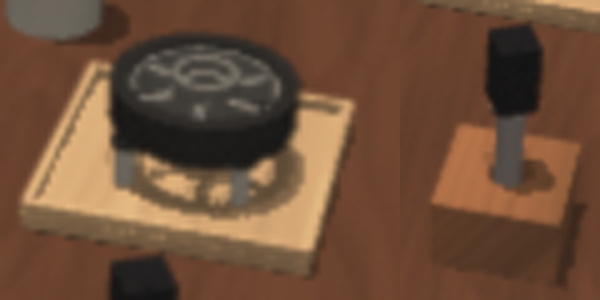

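In the crops, the handle's top face is centred near crop pixel (553,120), which is full-frame (262,235). It is turned about 20° in the image. The holder top corners are at crop (480,45), (708,70), (685,290) and (455,265). The tyre is centred near crop (212,202), and the brass bushing shows at (211,200). The side view shows the rod upright and the wheel standing on its posts.

Run:
```python
from h import *
t=cap('top');s=cap('side')
def px(x,y,ox,oy,k): return (ox+(x+.5)/k-.5, oy+(y+.5)/k-.5)
T=lambda l:[px(x-400,y,243,220,8) for x,y in l]
W=lambda l:[px(x,y,335,205,5) for x,y in l]
S=lambda l:[px(x,y,325,160,5) for x,y in l]
H=lambda l:[px(x-400,y,325,205,4) for x,y in l]
hc=onz(t,T([(480,45),(708,70),(685,290),(455,265)]),50);print('holder top cam',hc.round(1).tolist(),hc.mean(0))
hs=onz(s,H([(458,124),(581,146),(560,225),(432,206)]),50);print('holder side cam',hs.round(1).tolist(),hs.mean(0))
ht=onz(t,T([(505,100),(572,75),(602,148),(537,178)]),155);print('handle',ht.round(1).tolist(),ht.mean(0))
print('shaft at holder top, side',onz(s,H([(508,186)]),50))
b=onz(t,W([(72,37),(372,75),(342,380),(37,338)]),20);print('stand',b.round(1).tolist(),b.mean(0))
b=onz(s,S([(92,60),(355,100),(312,252),(22,208)]),20);print('stand side',b.round(1).tolist(),b.mean(0))
for c,n,box,in((t,'top',(352,222,402,270)),(s,'side',(343,164,388,198))):
    f=c['frame'].astype(int);x0,y0,x1,y1=box;P=cloud(c)
    m=np.zeros((400,640),np.uint8);m[y0:y1,x0:x1]=((f.max(2)<62)[y0:y1,x0:x1])
    v,u=np.nonzero(m);h=cv2.convexHull(np.c_[u,v].astype(np.int32)).reshape(-1,2)
    p=onz(c,h,75);(cx,cy),r=cv2.minEnclosingCircle(p[:,:2].astype(np.float32));print(n,'tyre',cx,cy,r,p[:,:2].mean(0),p.min(0),p.max(0))
f=t['frame'].astype(int);m=(f[...,0]-f[...,2]>90)&(f[...,0]>150);sub=m[238:253,370:385];v,u=np.nonzero(sub)
print('brass',len(u),onz(t,[(u.mean()+370,v.mean()+238)],62))
g=cv2.cvtColor(s['frame'],cv2.COLOR_RGB2GRAY)
print('hub side cam',onz(s,S([(206,74),(207,72)]),80), 'hub top cam',onz(t,W([(211,200)]),80))
# rod vertical check, side: handle axis
v=[np.nonzero((s['frame'].max(2)<60)[r,340:365])[0].mean()+340 for r in range(213,234,4)];print(v)
# kb, flask, bowl heights clear?
```

```text
holder top cam [[591.2, 184.5, 50.0], [583.8, 100.8, 50.0], [503.4, 106.0, 50.0], [510.5, 189.2, 50.0]] [547.22823547 145.13330655  50.        ]
holder side cam [[585.0, 102.0, 50.0], [504.0, 110.6, 50.0], [511.1, 187.7, 50.0], [589.9, 184.0, 50.0]] [547.49700249 146.07003485  50.        ]
handle [[553.8, 160.4, 155.0], [562.8, 138.4, 155.0], [538.3, 127.2, 155.0], [527.8, 148.4, 155.0]] [545.68325431 143.59438208 155.        ]
shaft at holder top, side [[546.05682514 157.44316532  50.        ]]
stand [[643.4, -99.6, 20.0], [624.0, -280.3, 20.0], [442.2, -258.3, 20.0], [462.9, -80.0, 20.0]] [ 543.11246977 -179.52316526   20.        ]
stand side [[622.6, -283.3, 20.0], [442.9, -262.3, 20.0], [464.7, -80.1, 20.0], [642.0, -95.8, 20.0]] [ 543.07889644 -180.37044667   20.        ]
top tyre 537.2569580078125 -175.42520141601562 60.354427337646484 [ 542.21746589 -179.24939531] [ 480.32400367 -232.94392662   75.        ] [ 595.46797139 -118.66572014   75.        ]
side tyre 539.0847778320312 -154.1310272216797 79.8875961303711 [ 527.69003684 -164.7947744 ] [ 482.8137777  -233.53599682   75.        ] [596.61611224 -74.40535466  75.        ]
brass 51 [[ 540.12406892 -178.71278697   62.        ]]
hub side cam [[ 539.56738182 -175.10712264   80.        ]
 [ 539.14964124 -177.68697522   80.        ]] hub top cam [[ 537.77369605 -174.38744659   80.        ]]
[np.float64(352.5), np.float64(353.0), np.float64(353.0), np.float64(353.0), np.float64(353.0), np.float64(352.5)]
```

>>> arm_command(increments=[16,-16,0,0,0,0,-1,32,-31,0,0,0,0,-1,33,-32,0,0,0,0,-1,33,-32,0,0,0,0,-1,33,-32,0,0,0,0,-1,33,-32,0,0,0,0,-1,33,-32,0,0,0,0,-1,33,-32,0,0,0,0,-1,33,-32,0,0,0,0,-1,33,-32,0,0,0,0,-1,33,-32,0,0,0,0,-1,33,-32,0,0,0,0,-1,33,-32,0,0,0,0,-1,33,-32,0,0,0,0,-1,33,-32,0,0,0,0,-1,33,-32,0,0,0,0,-1,33,-32,0,0,0,0,-1,12,-8,0,0,0,0,-1,0,0,0,0,0,0.035,-1,0,0,0,0,0,0,-1])

```text
time: 2.3
tool_pos: [548.1, 144.4, 248.1]
ee_rot: [0.977, 0.212, -0.0, 0.0]
wrist_force: [0.4, 0.7, 0.5]
finger_gap: 85.3
grip_force: 0.0
```

>>> arm_command(increments=[-1.6,-0.7,10,0,0,0,-1,0,0,30,0,0,0,-1,0,0,30,0,0,0,-1,0,0,30,0,0,0,-1,0,0,15,0,0,0,-1,0,0,5,0,0,0,-1,0,0,0,0,0,0,-1], newtons=60)

```text
time: 3.0
tool_pos: [546.2, 143.9, 128.1]
ee_rot: [0.977, 0.212, -0.0, -0.0]
wrist_force: [-0.3, 0.1, -0.3]
finger_gap: 85.6
grip_force: 0.0
```

Run:
```python
from h import *
t=cap('top');s=cap('side')
b=np.hstack([cv2.resize(c['frame'][y:y+h,x:x+w],(400,400),interpolation=cv2.INTER_CUBIC) for c,x,y,w,h in((t,223,200,80,80),(s,313,180,80,80))])
cv2.imwrite('pics/g.png',b[:,:,::-1]);print(ctrl.state()['tool_pos'],ctrl.state()['wrist_force'])
```

```text
[547.40278142 144.30904253 129.99417531] [-0.15519684 -0.05625381 -0.20721315]
```

View pics/g.png

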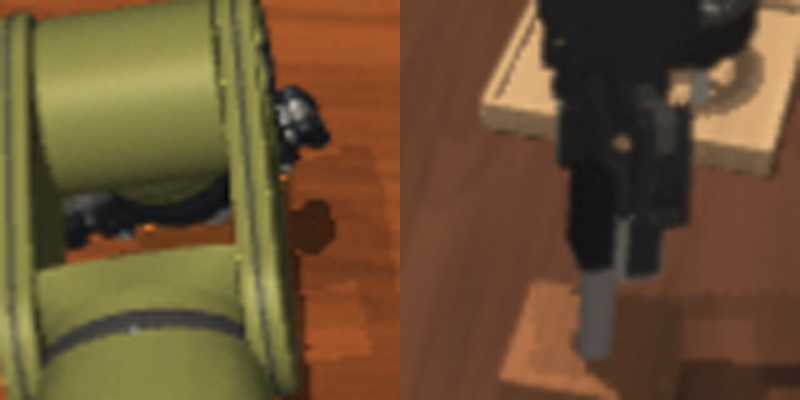

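The top view is blocked by the arm. The side crop shows the handle between the fingers, with the shaft at crop (597,300), so I'll close the gripper.

>>> arm_command(increments=[0,0,0,0,0,0,0,0,0,0,0,0,0,0.2,0,0,0,0,0,0,0.5,0,0,0,0,0,0,1,0,0,0,0,0,0,1,0,0,0,0,0,0,1,0,0,0,0,0,0,1,0,0,0,0,0,0,1,0,0,0,0,0,0,1], newtons=60)

```text
time: 4.0
tool_pos: [546.6, 144.5, 128.9]
ee_rot: [0.977, 0.212, 0.0, -0.0]
wrist_force: [-0.9, 0.7, 5.4]
finger_gap: 27.7
grip_force: 59.9
```

Run:
```python
from h import *
a=[]
for i in range(5): 
    cap('side') if i else 0
    s=ctrl.state();a.append(np.r_[s['tool_pos'],s['wrist_force'],s['wrist_torque'],s['finger_gap'],s['grip_force']])
print(np.round(a,2))
```

```text
[[ 5.4662e+02  1.4450e+02  1.2887e+02 -9.5000e-01  6.8000e-01  5.3800e+00
   3.4000e-01  1.9000e-01  0.0000e+00  2.7680e+01  5.9940e+01]
 [ 5.4663e+02  1.4449e+02  1.2886e+02  3.2000e-01  7.9000e-01  6.6600e+00
   2.5000e-01  2.5000e-01 -1.0000e-02  2.7020e+01  5.9980e+01]
 [ 5.4663e+02  1.4450e+02  1.2885e+02 -3.9000e-01  1.6400e+00  5.4500e+00
   3.3000e-01  2.5000e-01  4.0000e-02  2.7800e+01  6.0000e+01]
 [ 5.4663e+02  1.4449e+02  1.2886e+02 -3.2000e-01  5.8000e-01  5.6500e+00
   3.2000e-01  2.3000e-01 -4.0000e-02  2.7270e+01  6.0000e+01]
 [ 5.4662e+02  1.4451e+02  1.2886e+02 -4.5000e-01 -1.4000e-01  5.4600e+00
   3.4000e-01  1.8000e-01  2.0000e-02  2.7290e+01  6.0000e+01]]
```

>>> arm_command(increments=[0,0,-5,0,0,0,1,0,0,-15,0,0,0,1,0,0,-25,0,0,0,1,0,0,-30,0,0,0,1,0,0,-25,0,0,0,1,-7,15,-15,0,0,0,1,-14,29,0,0,0,0,1,-14,29,0,0,0,0,1,-14,29,0,0,0,0,1,-14,29,0,0,0,0,1,-14,29,0,0,0,0,1,-14,29,0,0,0,0,1,-14,29,0,0,0,0,1,-14,29,0,0,0,0,1,-14,28,0,0,0,0,1,-7,14,0,0,0,0,1,0,0,0,0,0,0,1,0,0,0,0,0,0,1])

```text
time: 6.0
tool_pos: [538.0, -176.6, 242.9]
ee_rot: [0.977, 0.211, -0.0, -0.001]
wrist_force: [-0.3, 0.6, -1.3]
finger_gap: 27.5
grip_force: 59.7
```

```bash
cat > st.py <<'E'
from h import *
a=[]
for i in range(4):
    c=cap('side')
    s=ctrl.state();a.append(np.r_[s['tool_pos'],s['wrist_force'],s['wrist_torque'],s['finger_gap'],s['grip_force']])
print(s['time'],np.mean(a,0).round(2))
E
python3 - <<'E'
from st import *
s=cap('side');b=cv2.resize(s['frame'][110:210,320:420],(600,600),interpolation=cv2.INTER_CUBIC)
cv2.imwrite('pics/w.png',b[:,:,::-1])
E
```

```text
6.2 [ 5.3839e+02 -1.7584e+02  2.4315e+02 -4.0000e-01 -2.0000e-01 -2.5900e+00
 -1.0000e-02  2.0000e-02 -1.0000e-02  2.7390e+01  5.9690e+01]
```

View pics/w.png

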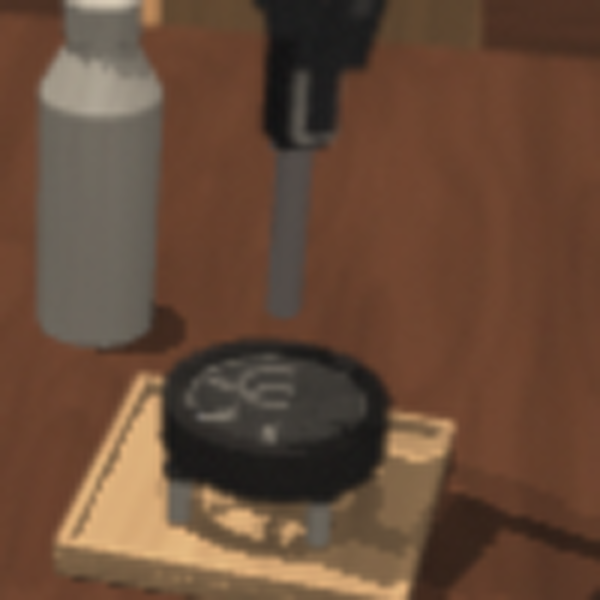

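The side crop shows the rod above the wheel, with its shaft running from crop (294,150) down to the tip at about (284,315). I'll check its tilt against a projected vertical line.

Run:
```python
from h import *
s=cap('side');P=np.array([[538.4,-175.9,124.3],[538.4,-175.9,219.3]])
p=cv2.projectPoints(P,np.array(s['rvec'],float),s['t'],s['K'],s['D'])[0].reshape(-1,2)
print(((p-[320,110])*6+2.5).round(1).tolist())
f=cv2.cvtColor(s['frame'],cv2.COLOR_RGB2HSV)
for r in range(136,162,3): 
    sat=f[r,358:376,1]; m=np.nonzero(sat<90)[0]; print(r,(m.mean()+358-320)*6+2.5 if len(m) else None,len(m),(r-110)*6)
```

```text
[[285.3, 313.1], [297.8, 142.0]]
136 293.5 6 156
139 293.5 6 174
142 290.5 5 192
145 287.5 6 210
148 287.5 6 228
151 287.5 6 246
154 287.5 6 264
157 287.5 6 282
160 281.5 6 300
```

>>> arm_command(increments=[0.6,1.0,10,0,0,0,1,0,0,20,0,0,0,1,0,0,10,0,0,0,1,0,0,5,0,0,0,1,0,0,2,0,0,0,1,0,0,1,0,0,0,1,0,0,1,0,0,0,1,0,0,1,0,0,0,1,0,0,0,0,0,0,1])

```text
time: 7.2
tool_pos: [539.6, -177.5, 193.7]
ee_rot: [0.977, 0.212, 0.0, 0.0]
wrist_force: [0.6, 0.1, -1.9]
finger_gap: 27.4
grip_force: 59.7
```

```bash
python3 st.py
```

```text
7.4 [ 5.3958e+02 -1.7744e+02  1.9358e+02 -2.7000e-01  1.0000e-02 -3.2100e+00
 -2.0000e-02 -0.0000e+00  1.0000e-02  2.7260e+01  5.9700e+01]
```

>>> arm_command(increments=[0.2,-0.4,1,0,0,0,1,0,0,1,0,0,0,1,0,0,1,0,0,0,1,0,0,0.5,0,0,0,1,0,0,0,0,0,0,1])

```text
time: 7.9
tool_pos: [539.4, -176.9, 189.6]
ee_rot: [0.977, 0.212, -0.0, -0.0]
wrist_force: [0.9, 0.2, -2.7]
finger_gap: 27.2
grip_force: 59.7
```

```bash
python3 st.py
```

```text
8.1 [ 5.3949e+02 -1.7694e+02  1.8981e+02  2.9000e-01  1.1000e-01 -2.5800e+00
  1.0000e-02 -1.0000e-02  3.0000e-02  2.7240e+01  5.9700e+01]
```

>>> arm_command(increments=[0,0,1,0,0,0,1,0,0,1,0,0,0,1,0,0,0.5,0,0,0,1,0,0,0,0,0,0,1])

```text
time: 8.5
tool_pos: [539.4, -176.9, 187.1]
ee_rot: [0.977, 0.212, -0.0, -0.0]
wrist_force: [-0.5, 0.5, -2.2]
finger_gap: 27.2
grip_force: 59.7
```

```bash
python3 st.py
```

```text
8.7 [ 5.3948e+02 -1.7695e+02  1.8730e+02  1.1000e-01  2.7000e-01 -3.3300e+00
 -2.0000e-02  2.0000e-02 -1.0000e-02  2.7340e+01  5.9700e+01]
```

>>> arm_command(increments=[0,0,1,0,0,0,1,0,0,1,0,0,0,1,0,0,1,0,0,0,1,0,0,1,0,0,0,1,0,0,0.5,0,0,0,1,0,0,0,0,0,0,1])

```text
time: 9.3
tool_pos: [539.4, -176.9, 182.6]
ee_rot: [0.977, 0.212, -0.0, -0.0]
wrist_force: [-0.6, -0.7, -2.7]
finger_gap: 27.2
grip_force: 59.7
```

```bash
python3 st.py
```

```text
9.5 [ 5.3951e+02 -1.7696e+02  1.8284e+02  2.0000e-02  1.8000e-01 -2.0200e+00
  0.0000e+00 -1.0000e-02  0.0000e+00  2.7330e+01  5.9700e+01]
```

>>> arm_command(increments=[0,0,1,0,0,0,1,0,0,1,0,0,0,1,0,0,1,0,0,0,1,0,0,1,0,0,0,1,0,0,0,0,0,0,1])

```text
time: 10.0
tool_pos: [539.6, -177.0, 179.3]
ee_rot: [0.977, 0.212, 0.0, 0.0]
wrist_force: [-0.8, 1.3, -0.1]
finger_gap: 27.3
grip_force: 60.1
```

```bash
python3 st.py
```

```text
10.2 [ 5.3960e+02 -1.7696e+02  1.7926e+02 -1.0300e+00  8.4000e-01  6.9000e-01
  1.6000e-01  2.8000e-01 -0.0000e+00  2.7270e+01  6.0130e+01]
```

>>> arm_command(increments=[0,0,1,0,0,0,1,0,0,1,0,0,0,1,0,0,1,0,0,0,1,0,0,1,0,0,0,1])

```text
time: 10.6
tool_pos: [539.7, -177.0, 175.1]
ee_rot: [0.977, 0.212, 0.0, 0.0]
wrist_force: [-1.2, 1.1, 3.3]
finger_gap: 27.2
grip_force: 60.5
```

```bash
python3 st.py
```

```text
10.8 [ 5.3961e+02 -1.7697e+02  1.7480e+02 -1.3400e+00  1.0000e+00  3.6300e+00
  2.5000e-01  3.3000e-01  1.0000e-02  2.7340e+01  6.0530e+01]
```

Steady at about 6 N. Continue pressing in small steps.

>>> arm_command(increments=[0,0,1,0,0,0,1,0,0,1,0,0,0,1,0,0,1,0,0,0,1,0,0,1,0,0,0,1,0,0,1,0,0,0,1,0,0,1,0,0,0,1,0,0,1,0,0,0,1])

```text
time: 11.5
tool_pos: [539.6, -177.0, 167.8]
ee_rot: [0.977, 0.212, 0.0, 0.0]
wrist_force: [-0.4, 1.2, 4.8]
finger_gap: 27.6
grip_force: 60.6
```

```bash
python3 st.py
```

```text
11.7 [ 5.3954e+02 -1.7698e+02  1.6760e+02 -8.1000e-01  5.2000e-01  3.0000e+00
  1.4000e-01  1.3000e-01  0.0000e+00  2.7270e+01  6.0550e+01]
```

>>> arm_command(increments=[0,0,1,0,0,0,1,0,0,1,0,0,0,1,0,0,1,0,0,0,1,0,0,1,0,0,0,1,0,0,1,0,0,0,1,0,0,1,0,0,0,1,0,0,1,0,0,0,1,0,0,1,0,0,0,1])

```text
time: 12.5
tool_pos: [539.6, -176.9, 159.8]
ee_rot: [0.977, 0.212, 0.0, 0.0]
wrist_force: [-1.4, 0.1, 4.3]
finger_gap: 27.5
grip_force: 60.5
```

```bash
python3 st.py
```

```text
12.7 [ 5.3950e+02 -1.7697e+02  1.5957e+02 -2.7000e-01  3.9000e-01  2.9600e+00
  1.1000e-01  1.0000e-02  0.0000e+00  2.7340e+01  6.0560e+01]
```

>>> arm_command(increments=[0,0,0.5,0,0,0,1,0,0,0.5,0,0,0,1,0,0,0.5,0,0,0,1,0,0,0.5,0,0,0,1,0,0,0.5,0,0,0,1])

```text
time: 13.2
tool_pos: [539.5, -177.0, 157.4]
ee_rot: [0.977, 0.212, 0.0, 0.0]
wrist_force: [-1.2, 0.4, 3.6]
finger_gap: 27.4
grip_force: 60.5
```

```bash
python3 st.py
```

```text
13.4 [ 5.3952e+02 -1.7696e+02  1.5725e+02 -2.1000e-01  5.0000e-02  3.4400e+00
  7.0000e-02  6.0000e-02 -1.0000e-02  2.7190e+01  6.0570e+01]
```

>>> arm_command(increments=[0,0,0.5,0,0,0,1,0,0,0.4,0,0,0,1,0,0,0.4,0,0,0,1,0,0,0,0,0,0,1])

```text
time: 13.8
tool_pos: [539.5, -176.9, 155.9]
ee_rot: [0.977, 0.212, -0.0, 0.0]
wrist_force: [-0.4, 0.2, 3.2]
finger_gap: 27.4
grip_force: 60.6
```

```bash
python3 st.py
```

```text
14.0 [ 5.3950e+02 -1.7696e+02  1.5595e+02 -1.0000e-01  8.0000e-02  3.1500e+00
  9.0000e-02  2.0000e-02  1.0000e-02  2.7410e+01  6.0600e+01]
```

>>> arm_command(increments=[0,0,0.3,0,0,0,1,0,0,0.3,0,0,0,1,0,0,0.3,0,0,0,1,0,0,0,0,0,0,1])

```text
time: 14.4
tool_pos: [539.6, -177.0, 155.3]
ee_rot: [0.977, 0.212, 0.0, 0.0]
wrist_force: [-0.5, 1.0, 4.8]
finger_gap: 27.7
grip_force: 60.8
```

```bash
python3 st.py
```

```text
14.6 [ 5.3955e+02 -1.7695e+02  1.5533e+02 -9.3000e-01  4.9000e-01  5.4500e+00
  1.6000e-01  1.6000e-01 -0.0000e+00  2.7210e+01  6.0760e+01]
```

>>> arm_command(increments=[0,0,-3,0,0,0,1,0,0,-10,0,0,0,1,0,0,-20,0,0,0,1,0,0,-25,0,0,0,1,0,0,-20,0,0,0,1,0,0,-10,0,0,0,1,7,-14.5,0,0,0,0,1,14,-29,0,0,0,0,1,14,-29,0,0,0,0,1,14,-29,0,0,0,0,1,14,-29,0,0,0,0,1,14,-29,0,0,0,0,1,14,-29,0,0,0,0,1,14,-29,0,0,0,0,1,14,-29,0,0,0,0,1,14,-29,0,0,0,0,1,7,-14,0,0,0,0,1,0,0,0,0,0,0,1,0,0,0,0,0,0,1])

```text
time: 16.5
tool_pos: [546.5, 144.4, 242.1]
ee_rot: [0.977, 0.212, -0.001, 0.0]
wrist_force: [-0.6, -0.0, -2.6]
finger_gap: 27.4
grip_force: 60.3
```

```bash
python3 st.py
python3 - <<'E'
from h import *
c=cap('side');cv2.imwrite('pics/r.png',cv2.resize(c['frame'][130:280,300:420],(480,600),interpolation=cv2.INTER_CUBIC)[:,:,::-1])
E
```

```text
16.7 [ 5.4691e+02  1.4368e+02  2.4268e+02  8.0000e-02 -3.0000e-02 -2.6100e+00
 -2.0000e-02  1.0000e-02 -1.0000e-02  2.7290e+01  6.0330e+01]
```

View pics/r.png

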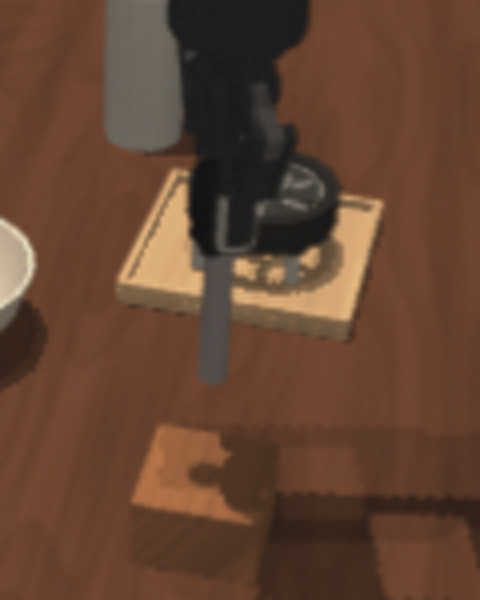

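The side crop shows the rod tip at (214,378), hanging upright over the holder hole at about (207,473).

>>> arm_command(increments=[0,-0.8,10,0,0,0,1,0,0,25,0,0,0,1,0,0,20,0,0,0,1,0,0,9,0,0,0,1,0,0,4,0,0,0,1,0,0,0,0,0,0,1])

```text
time: 17.35
tool_pos: [546.7, 145.1, 174.8]
ee_rot: [0.977, 0.212, -0.0, -0.0]
wrist_force: [0.1, 0.2, -1.7]
finger_gap: 27.3
grip_force: 60.2
```

```bash
python3 st.py
```

```text
17.55 [ 5.4745e+02  1.4535e+02  1.7627e+02  2.2000e-01  1.9000e-01 -2.2800e+00
  0.0000e+00 -1.0000e-02  1.0000e-02  2.7210e+01  6.0220e+01]
```

>>> arm_command(increments=[-0.7,0.3,2,0,0,0,1,0,0,2,0,0,0,1,0,0,2,0,0,0,1,0,0,2,0,0,0,1,0,0,2,0,0,0,1,0,0,2,0,0,0,1,0,0,0,0,0,0,1])

```text
time: 18.25
tool_pos: [546.0, 144.6, 162.6]
ee_rot: [0.977, 0.212, -0.0, -0.0]
wrist_force: [-0.3, -0.1, -2.8]
finger_gap: 27.7
grip_force: 60.2
```

```bash
python3 st.py
```

```text
18.45 [ 5.4624e+02  1.4472e+02  1.6307e+02 -1.6000e-01  9.0000e-02 -3.1000e+00
 -3.0000e-02  3.0000e-02  1.0000e-02  2.7350e+01  6.0220e+01]
```

In the hole (tip at about 44 mm, no contact). Lower to just above the floor.

>>> arm_command(increments=[0,0,5,0,0,0,1,0,0,8,0,0,0,1,0,0,8,0,0,0,1,0,0,5,0,0,0,1,0,0,3,0,0,0,1,0,0,2,0,0,0,1,0,0,1,0,0,0,1,0,0,0,0,0,0,1])

```text
time: 19.25
tool_pos: [546.4, 144.7, 131.2]
ee_rot: [0.977, 0.212, 0.0, -0.0]
wrist_force: [0.2, -0.3, -1.7]
finger_gap: 27.5
grip_force: 60.2
```

```bash
python3 st.py
```

```text
19.45 [ 5.4646e+02  1.4475e+02  1.3145e+02  1.6000e-01  9.0000e-02 -2.7200e+00
 -0.0000e+00 -0.0000e+00 -1.0000e-02  2.7500e+01  6.0230e+01]
```

>>> arm_command(increments=[0,0,1,0,0,0,1,0,0,1,0,0,0,1,0,0,0.5,0,0,0,1,0,0,0,0,0,0,1])

```text
time: 19.85
tool_pos: [546.3, 144.7, 128.9]
ee_rot: [0.977, 0.212, 0.0, -0.0]
wrist_force: [-0.7, -0.2, -0.1]
finger_gap: 27.4
grip_force: 60.7
```

```bash
python3 st.py
```

```text
20.05 [ 5.4635e+02  1.4474e+02  1.2891e+02 -6.9000e-01 -1.1000e-01  1.0000e-02
 -0.0000e+00  2.2000e-01 -2.0000e-02  2.7480e+01  6.0660e+01]
```

Standing on the floor. Open slowly, then rise straight up.

>>> arm_command(increments=[0,0,0,0,0,0,0.2,0,0,0,0,0,0,0,0,0,0,0,0,0,-0.5,0,0,0,0,0,0,-1,0,0,0,0,0,0,-1,0,0,0,0,0,0,-1,0,0,0,0,0,0,-1,0,0,-5,0,0,0,-1,0,0,-15,0,0,0,-1,0,0,-25,0,0,0,-1,0,0,-30,0,0,0,-1,0,0,-30,0,0,0,-1,0,0,-15,0,0,0,-1,-20,20,0,0,0,0,-1,-30,30,0,0,0,0,-1,-30,30,0,0,0,0,-1,-30,30,0,0,0,0,-1,-15,15,0,0,0,0,-1,0,0,0,0,0,0,-1,0,0,0,0,0,0,-1])

```text
time: 22.05
tool_pos: [484.2, -20.8, 248.9]
ee_rot: [0.977, 0.211, 0.0, -0.0]
wrist_force: [1.0, 0.1, 0.7]
finger_gap: 85.5
grip_force: 0.0
```

Run:
```python
from h import *
c=cap('side','f0.png');t=cap('top')
b=np.hstack([cv2.resize(c['frame'][130:280,300:420],(320,400)),cv2.resize(t['frame'][200:290,240:420],(480,400)[:2])])
cv2.imwrite('pics/f.png',b[:,:,::-1]);print(ctrl.state()['tool_pos'],ctrl.state()['finger_gap'])
```

```text
[484.49020649 -20.06091526 248.74134379] 85.61297593973379
```

View pics/f.png

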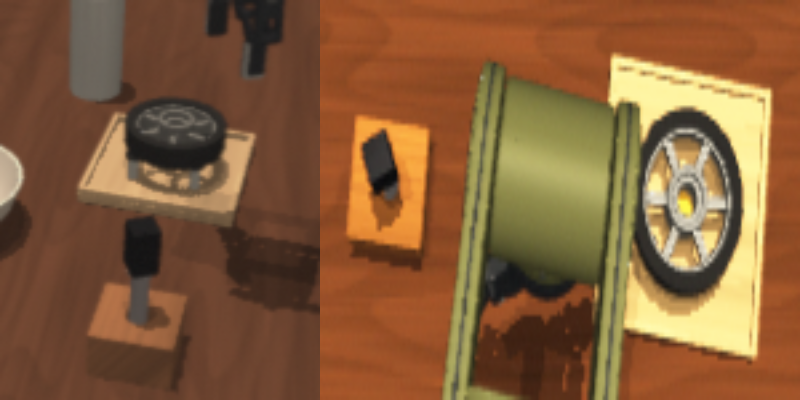

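The rod stands upright in the holder, released and clear of the arm. The other objects visible in the crops have not moved. The bushing met the tray at a tip height of about 36.4 mm, against an expected 36.5 mm.

```bash
python3 -c "
from rig import ctrl
print(ctrl.hand_in())"
```

```text
the job is handed in; nothing more can be done
None
```

I pressed the bushing out of the hub and down to the catch tray at about 6–8 N, stood the rod upright in its holder, released it and handed the job in at about 22 s; the hand-in gave no verdict.

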